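# Set and lock the roller gap of a jug flattener

### The job

On the flattener's control deck, turn the knob that has the knurled steel lock ring beneath it until its white pointer points at the long mark on its plate. Then tighten its lock ring by turning it clockwise (seen from above) until it stops, with the pointer still on the long mark, and let go. Leave the plain knob, the one without a ring, as it is set.

Things in the scene. Friction and masses are not known exactly. Their poses are not given: they have to be found in the camera images.
- gap_knob (a joint): knob (rad): black bar 38 x 12 mm, 22 tall, on a skirt of radius 20; skirt top 16.5 mm, bar top 38.5 mm above gap_axis. White line on one half of the bar: pointer. 0: pointer at the long mark; positive: counterclockwise of it from above; range -2.3 to 2.3, starts -1.2 to -0.5. Friction 0.05 N m, stays where left
- lock_ring (a joint): lock ring (rad): round knurled steel, 60 mm diameter, 21 tall, under the knob on the same axis; fingers can straddle the narrower knob. Grows clockwise from above: 0 loose, 1.25 tight at a hard stop; starts 0 to 0.2. A dark groove on its top points at the long mark when tight. Friction 0.08 N m, stays where left; does not turn the knob
- gap_axis (a point): on the upright axis of knob and ring, at the ring's mid-height (ring +-10.5 mm). z up; the long mark (21 x 6 mm, others 6 x 2) lies towards its own -x, on the side away from the robot. Plate, radius 56, top 22.5 mm below; grey deck 150 x 310, top 26.5 below. Plain knob's axis is 156 mm away on the same deck; rollers and cheeks beside the deck rise 16 mm above this point
- feed_tip (a point): pointer tip, at the top of the plain knob to be left alone: same black bar, on a thin post without a ring, as high as the gap knob; the tip is 19 mm from that knob's axis

How it is judged:
By the outcome, as a careful person would: the job done as asked, in the order asked, and still so for the second after the job is handed in, with the robot touching nothing.
It also fails if it takes over 43 s, if anything falls off the work surface, if the arm or the gripper's body presses on something with over 40 N, if the wrist force passes 120 N, or if a joint passes its speed limit or range.

### The arm

A 6-joint arm with a two-finger parallel gripper is mounted at the origin on the work surface. World frame = base frame: x ahead of the robot, y to its left, z up, the work surface at z = 0. Lengths are in mm, angles in rad, forces in N, time in s.
With the tool pointing down it reaches from about 375 to 900 mm from the base axis. Payload 3.1 kg.
Tool frame: the origin (TCP) lies at the very end of the fingers, on their centre line; the grasp point (between the pads) lies manip.hold_point_z behind it (manip.hold_point_z is the distance from the TCP to the grasp point, in mm); z points along the fingers, y is the line along which they close (so a half turn about z gives the same grasp; the last joint's range is limited). The gripper opens to 85 mm and grips with 20 to 120 N. Pads are 22 mm wide; open, the fingers measure 114 mm over their backs; the gripper's body (76 mm by 85 mm) begins 54 mm behind the grasp point. The pads swing forward as they close: fully open they stand 13 mm farther back than shut.
Start: joints at [1.171, 0.527, 1.433, -0, 1.181, -0.178], TCP at [136.841, 609.812, 231.31] pointing down, gripper open.
Joint ranges: [-3.08, 3.08], [-0.75, 2.2], [0.22, 2.44], [-1.43, 4.57], [0, 2.65], [-2.85, 2.85]. Speed limits (rad/s): [2.79, 2.79, 3.14, 3.14, 3.14, 3.14].

### API

Orientations are given as a unit quaternion [x, y, z, w].
In Python, from rig import manip, eyes, workorder, spotter gives the robot as it stands. The module is installed in compiled form; this text tells all that it offers. Calls block until the motion is done:
- manip.reach(position, orientation): joint-space move of the TCP to a pose.
- manip.line_to(position, velocity=150, ori=None, force_limit=None): straight line of the TCP; ori=None keeps the orientation; velocity is the mean speed in mm/s. With force_limit (N) it stops when the force on the tool has changed by that much, and returns True; else False.
- manip.goto_joints(angles): joint-space move.
- manip.command_gripper(opening): finger opening in mm; the grip force is fixed at half the most; returns when the fingers have stopped.
- manip.wait(seconds).
- manip.inverse_kinematics(position, orientation): joint angles nearest the present ones, or None.
- manip.sense(): the state.
- eyes.camera(name): name is "scene" or "side" or "wrist"; returns a dict with "pixels" (400x640x3 uint8, red, green, blue), "depth" (400x640 float32, mm along the optical axis (not along the pixel's ray), 0 where there is no reading), "fx", "fy", "cx", "cy" (pixels), "extrinsics" (4x4, takes a point from camera to world coordinates). Camera axes: x right, y up, looking along -z (the intrinsics and any distortion apply to the point x, -y, -z); pixel columns grow to the right and rows downward; lengths in mm; the calibration is good to about 2 mm. A picture is of the moment at which its call begins.
A pose or a line that the arm cannot do raises manip.IKError and nothing moves.
- workorder.close_job(): hands the job in; it is judged then, once.
Trained networks look in the newest picture that a camera, given by its name, has taken for a name from the list of things; names that differ only in an ending like _2 or _b are one class to them, and where a whole thing is asked for, a point or a joint stands for the part that bears it (a point fixed in the world has none). Each returns a list of dicts, best first, with "score" (0 to 1); they miss things now and then, are a little off and sometimes report something else, mostly with a low value. They report only what shows in the picture. A call takes as long as a camera call.
- spotter.silhouettes(camera, query): "region" (400x640 bool, what is visible of it) and "box" ([left, top, width, height] in pixels, round what is visible of it).
The state is a dict: "t": time; "joint_pos": joint angles; "joint_velocities": joint speeds; "joint_efforts": joint torques, N m; "ee_pos": TCP position; "ee_rot": TCP orientation; "ft_force": force on the tool from outside, world axes, zero at the start; "moment": the same for the moment, N m; "finger_gap": finger opening in mm; "grasp_force": force on a finger pad.
Only numpy, scipy, OpenCV 4.12 (cv2) and the standard library are available. Lean on these libraries where they do the work, as an engineer would, in place of code of your own. Each camera call takes 0.05 s, during which the arm holds its last target. There are 200 camera calls.

## Working session

There is one attempt and no reset: what is moved stays moved. The work goes in short steps, each a Python script; the robot and the scene stay as the last script left them, time stands still between calls to the robot, and variables do not carry over. Pictures are saved under pics/ and viewed, at most 10 in all, crops included, and the job is handed in when it is done.

```bash
mkdir -p pics; ls; cat > h.py <<'E'
import numpy as np, cv2
from rig import manip, eyes, workorder, spotter
def save(c,n): cv2.imwrite(f'pics/{n}.png',cv2.cvtColor(c['pixels'],cv2.COLOR_RGB2BGR))
def cloud(c):
    v,u=np.mgrid[0:400,0:640]; d=c['depth'].astype(float)
    p=np.stack([(u-c['cx'])/c['fx']*d,-(v-c['cy'])/c['fy']*d,-d],-1)
    E=np.array(c['extrinsics']); w=p@E[:3,:3].T+E[:3,3]; w[d<=0]=np.nan
    return w
E
python3 - <<'E'
from h import *
ims=[]
for n in ['scene','wrist']:
    c=eyes.camera(n); save(c,n+'0'); w=cloud(c)
    print(n,np.array(c['extrinsics'])[:3].round(2).tolist(),c['fx'])
    for q in ['gap_knob','lock_ring','feed_tip']:
        for r in spotter.silhouettes(n,q)[:2]:
            print(q,r['score'],r['box'],np.nanmedian(w[r['region']],0).round(1))
print(manip.sense(), manip.hold_point_z)
E
```

```text
pics
scene [[-0.53, -0.47, 0.7, 1038.9], [0.85, -0.28, 0.45, 352.13], [-0.02, 0.84, 0.55, 505.58]] 428.01521701018004
gap_knob 0.7 [225.7, 148.7, 23.0, 19.7] [ 500.4 -184.1  122.6]
gap_knob 0.63 [210.7, 151.7, 56.2, 44.1] [ 509.8 -175.6   76.1]
lock_ring 0.82 [221.8, 160.7, 32.6, 19.7] [ 514.  -170.5  101.7]
feed_tip 0.65 [279.1, 176.2, 23.0, 19.1] [532.1 -31.6 122.3]
wrist [[0.22, -0.94, -0.26, 69.51], [0.98, 0.21, 0.06, 625.62], [-0.0, -0.27, 0.96, 372.74]] 332.59798506055125
{'t': 0.4, 'joint_pos': array([ 1.17146686e+00,  5.27663631e-01,  1.43289443e+00, -1.20729337e-05,
        1.18139048e+00, -1.78509512e-01]), 'joint_velocities': array([-8.76584846e-04, -2.64115773e-04, -2.13249226e-03, -5.47257786e-05,
       -1.69549844e-03,  4.95603292e-04]), 'joint_efforts': array([ 3.57778754e-04, -4.41804028e+01, -1.78089720e+01, -1.60521372e-04,
        3.24863096e-03, -2.65624152e-06]), 'ee_pos': array([136.82146317, 609.70395991, 231.14775071]), 'ee_rot': array([ 1.10183510e-01,  9.93911245e-01, -1.72161566e-04, -4.53470950e-05]), 'ft_force': array([-0.06450864, -0.45139666, -0.1626632 ]), 'moment': array([ 0.03061936, -0.02117821, -0.02387105]), 'grasp_force': 0.0, 'finger_gap': 85.46787671026406} 18.700000000000003
```

View pics/scene0.png

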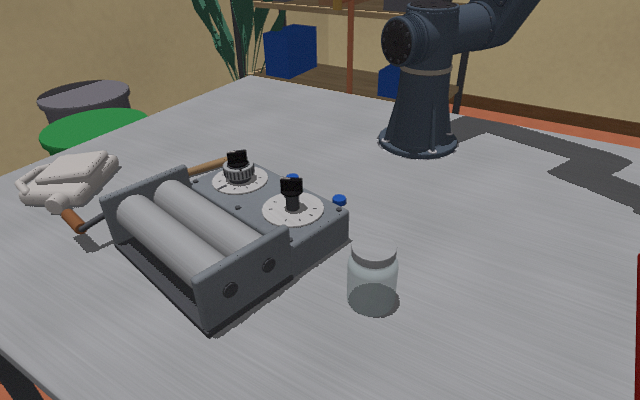

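```bash
python3 - <<'E'
from h import *
from scipy.spatial.transform import Rotation as R
for yaw in np.arange(-np.pi,np.pi,0.524):
    q=(R.from_euler('z',yaw)*R.from_euler('x',np.pi)).as_quat()
    for z in (100,290):
        j=manip.inverse_kinematics([505,-180,z],q)
        print(round(yaw,2),z,None if j is None else np.round(j,2))
E
```

```text
-3.14 100 [-0.55  0.61  1.77  0.    0.77 -2.12]
-3.14 290 [-0.55  0.34  1.58  0.    1.22 -2.12]
-2.62 100 [-0.55  0.61  1.77 -0.    0.77 -2.65]
-2.62 290 [-0.55  0.34  1.58  0.    1.22 -2.65]
-2.09 100 None
-2.09 290 None
-1.57 100 [-0.55  0.61  1.77 -0.    0.77  2.59]
-1.57 290 [-0.55  0.34  1.58 -0.    1.22  2.59]
-1.05 100 [-0.55  0.61  1.77 -0.    0.77  2.07]
-1.05 290 [-0.55  0.34  1.58 -0.    1.22  2.07]
-0.52 100 [-0.55  0.61  1.77 -0.    0.77  1.54]
-0.52 290 [-0.55  0.34  1.58 -0.    1.22  1.54]
0.0 100 [-0.55  0.61  1.77 -0.    0.77  1.02]
0.0 290 [-0.55  0.34  1.58 -0.    1.22  1.02]
0.53 100 [-0.55  0.61  1.77 -0.    0.77  0.49]
0.53 290 [-0.55  0.34  1.58 -0.    1.22  0.49]
1.05 100 [-0.55  0.61  1.77 -0.    0.77 -0.03]
1.05 290 [-0.55  0.34  1.58 -0.    1.22 -0.03]
1.57 100 [-0.55  0.61  1.77 -0.    0.77 -0.55]
1.57 290 [-0.55  0.34  1.58  0.    1.22 -0.55]
2.1 100 [-0.55  0.61  1.77  0.    0.77 -1.08]
2.1 290 [-0.55  0.34  1.58  0.    1.22 -1.08]
2.62 100 [-0.55  0.61  1.77  0.    0.77 -1.6 ]
2.62 290 [-0.55  0.34  1.58  0.    1.22 -1.6 ]
```

```bash
cat >> h.py <<'E'
from scipy.spatial.transform import Rotation as R
def down(yaw): return (R.from_euler('z',yaw)*R.from_euler('x',np.pi)).as_quat()
def pix2plane(c,u,v,z):
    E=np.array(c['extrinsics']); d=E[:3,:3]@np.array([(u-c['cx'])/c['fx'],-(v-c['cy'])/c['fy'],-1])
    return E[:3,3]+d*(z-E[2,3])/d[2]
E
python3 - <<'E'
from h import *
manip.reach([505,-180,235],down(np.pi)); print(manip.sense()['t'])
c=eyes.camera('wrist'); cv2.imwrite('pics/w1.png',cv2.cvtColor(c['pixels'],cv2.COLOR_RGB2BGR)); w=cloud(c)
np.savez('w1.npz',**{k:np.array(v) for k,v in c.items()})
for q in ['gap_knob','lock_ring','feed_tip']:
    for r in spotter.silhouettes('wrist',q)[:2]:
        m=r['region']; print(q,r['score'],r['box'],np.nanmedian(w[m],0).round(1))
E
```

```text
3.4583
gap_knob 0.96 [280.8, 154.1, 50.3, 46.4] [ 490.8 -188.9  113.3]
lock_ring 0.7 [268.6, 133.7, 76.0, 71.7] [ 486.2 -186.   106.2]
feed_tip 0.98 [459.7, 186.4, 65.8, 50.3] [520.2 -40.2 123.6]
```

View pics/w1.png

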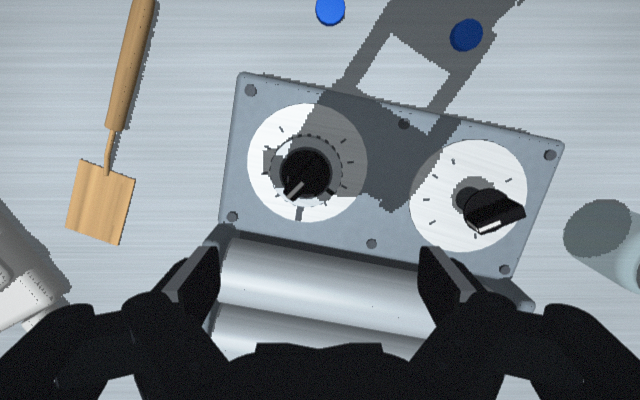

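```bash
cat > meas.py <<'E'
from h import *
def meas(c,x0,y0):
    w=cloud(c); p=c['pixels'].astype(int); g=p.mean(-1)
    r=np.hypot(w[...,0]-x0,w[...,1]-y0)
    z=w[...,2]
    zs=z[(r<70)]; h,e=np.histogram(zs[np.isfinite(zs)],bins=np.arange(40,140,2)); print('zhist',[(int(a),int(b)) for a,b in zip(e,h) if b>40])
    return w,g,r
E
python3 - <<'E'
from meas import *
c=dict(np.load('w1.npz')); w,g,r=meas(c,490,-186)
for lo,hi in [(58,67),(90,99),(100,105),(117,130)]:
    m=(r<65)&(w[...,2]>lo)&(w[...,2]<hi); q=w[m]
    print(lo,m.sum(),np.median(q,0).round(1),q.min(0).round(1),q.max(0).round(1))
print(pix2plane(c,298,213,62).round(1))
big=cv2.resize(c['pixels'][90:230,235:380],None,fx=4,fy=4,interpolation=cv2.INTER_CUBIC); cv2.imwrite('pics/w1c.png',big[...,::-1])
E
```

```text
zhist [(64, 55), (66, 297), (68, 4734), (70, 1219), (72, 5597), (74, 1247), (102, 72), (104, 578), (106, 1239), (108, 244), (110, 336), (112, 656), (132, 308), (134, 451)]
58 13 [ 426.6 -176.8   66.6] [ 425.7 -239.9   65.6] [ 550.6 -159.8   66.9]
90 67 [ 466.5 -183.5   95. ] [ 462.5 -217.2   90.1] [ 502.3 -158.7   98.9]
100 176 [ 476.8 -185.8  104. ] [ 462.6 -219.6  100. ] [ 523.5 -158.2  105. ]
117 124 [ 484.  -188.1  123.5] [ 476.5 -204.9  117. ] [ 501.1 -172.2  129.8]
[ 543.8 -198.4   62. ]
```

View pics/w1c.png

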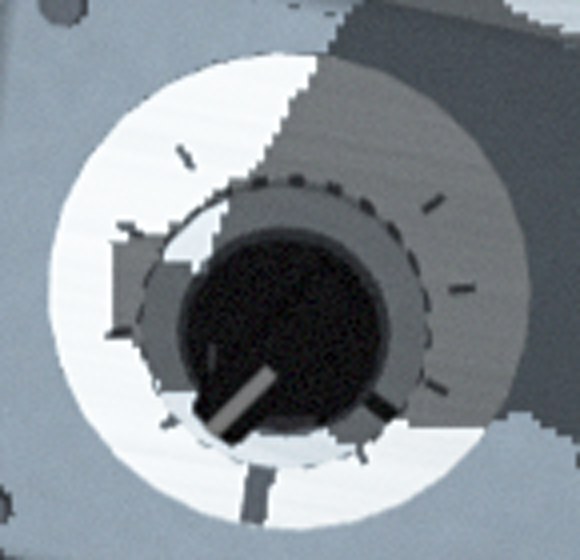

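```bash
python3 - <<'E'
from meas import *
c=dict(np.load('w1.npz'))
P=lambda a,b,z: pix2plane(c,235+(a-1.5)/4,90+(b-1.5)/4,z)
pc=P(288.5,290.5,73); print('plate c',pc, [np.hypot(*(P(*k,73)-pc)[:2]) for k in [(48,290),(529,290),(288,53),(288,528)]])
rc=P(285,323,106); print('ring c',rc)
lm=P(257,495,73); print('long',lm)
a=(lm-pc)[:2]; A=np.arctan2(a[1],a[0]); print('long dir',A)
gv=P(382,404,106); b=(gv-pc)[:2]; print('groove',gv,np.arctan2(b[1],b[0])-A)
t0,t1=P(218,430,134),P(270,375,134); d=t0-t1; print('pointer',t0,t1,np.arctan2(d[1],d[0])-A, np.hypot(*(t0-pc)[:2]))
b=(t0-pc)[:2];print(np.arctan2(b[1],b[0])-A)
w=cloud(c); p=c['pixels']
m=(w[...,2]>69)&(np.hypot(w[...,0]-530,w[...,1]+30)<80)&(w[...,2]>128)
q=w[m]; print('plain top',q.mean(0),q.min(0),q.max(0))
E
```

```text
plate c [ 490.58982257 -188.85693092   73.        ] [np.float64(55.56723619844275), np.float64(55.581841310012294), np.float64(52.95103447137924), np.float64(58.32904828225696)]
ring c [ 491.51599586 -188.48646223  106.        ]
long [ 540.47251739 -196.83099604   73.        ]
long dir -0.15851518672872011
groove [ 508.87148041 -168.173808    106.        ] 1.0054671767589398
pointer [ 506.54554288 -200.3420538   134.        ] [ 495.76830955 -190.33400256  134.        ] -0.5898937663233104 19.659426703480804
-0.46538420260426727
plain top [522.4353317  -44.14695046 149.7458081 ] [ 508.877757   -107.94331606  128.03414068] [536.67685339 -17.03047909 306.64787689]
```

```bash
cat >> meas.py <<'E'
from scipy.optimize import least_squares
def circ(p,R=None):
    f=lambda s: np.hypot(p[:,0]-s[0],p[:,1]-s[1])-(R or s[2])
    s=least_squares(f,[*p.mean(0),50],loss='soft_l1'); return s.x, np.abs(s.fun).mean()
E
python3 - <<'E'
from meas import *
c=dict(np.load('w1.npz')); w=cloud(c); g=c['pixels'].astype(float).mean(-1)
m=((w[...,2]>71.2)&(w[...,2]<77)).astype(np.uint8)
m=cv2.morphologyEx(m,cv2.MORPH_OPEN,np.ones((3,3)))
for x0,y0 in [(493,-189),(519,-35)]:
    mm=m*(np.hypot(w[...,0]-x0,w[...,1]-y0)<66).astype(np.uint8)
    cs,_=cv2.findContours(mm,0,cv2.CHAIN_APPROX_NONE); k=max(cs,key=len)[:,0]
    q=np.array([pix2plane(c,u,v,73)[:2] for u,v in k]); q=q[np.hypot(q[:,0]-x0,q[:,1]-y0)>51]
    print('plate',circ(q),circ(q,56))
m=(w[...,2]>66)&(w[...,2]<77); ok=m.astype(np.uint8)
n,l,st,_=cv2.connectedComponentsWithStats(ok); i=1+st[1:,4].argmax()
q=w[l==i][:,:2].astype(np.float32); print(st[i],cv2.minAreaRect(q))
# near edge of deck (min x per column), and left edge
lm=l==i; 
pts=np.array([pix2plane(c,u,np.where(lm[:,u])[0].min(),69)[:2] for u in range(260,545,3)])
k=np.polyfit(pts[:,1],pts[:,0],1)
r=pts[:,0]-np.polyval(k,pts[:,1]); s=abs(r)<2; k=np.polyfit(pts[s,1],pts[s,0],1); print('near edge slope -> long dir',-np.arctan(k[0]),s.mean(), 'edge x at y=-189',np.polyval(k,-189))
# ring top, bar top, mark
z=w[...,2]; rr=np.hypot(w[...,0]-493,w[...,1]+189)
q=w[(rr<33)&(z>104)&(z<108.5)]; print('ring ext',q.min(0),q.max(0))
q=w[(rr<33)&(z>131)]; print('bar',q[:,:2].mean(0),cv2.minAreaRect(q[:,:2].astype(np.float32)))
mk=(z>71)&(z<76)&(rr>36)&(rr<55)&(g<110)&(w[...,0]>525); q=w[mk]; print('mark',mk.sum(),q.mean(0))
E
```

```text
plate (array([ 493.06210715, -188.82093468,   55.1367953 ]), np.float64(0.33919410063328215)) (array([ 493.11613564, -188.82876672,   50.        ]), np.float64(0.9083583829011703))
plate (array([524.29233813, -36.3946708 ,  55.31201391]), np.float64(0.5209882008195458)) (array([523.87532467, -36.1954809 ,  50.        ]), np.float64(0.7814886692793631))
[  216    72   349   221 42114] ((521.757080078125, -114.92628479003906), (308.1851806640625, 164.95278930664062), 78.400634765625)
near edge slope -> long dir -0.20273359333626229 1.0 edge x at y=-189 423.5487739881531
ring ext [ 462.61855472 -219.20101321  104.00484625] [ 523.06404423 -158.29731475  108.48611011]
bar [ 490.53760385 -190.00208725] ((492.9776306152344, -189.00376892089844), (26.945980072021484, 65.99478912353516), 14.596781730651855)
mark 65 [ 539.66140603 -195.85949057   73.66074245]
```

```bash
python3 - <<'E'
from meas import *
yaw=np.pi-0.2
manip.reach([525,-195,170],down(yaw))
c=eyes.camera('wrist'); np.savez('w2.npz',**{k:np.array(v) for k,v in c.items()}); print(manip.sense()['t'],manip.sense()['ee_pos'])
# rectified top view: plate plane, 5px/mm, x down, y right; centre 493,-189
E=np.array(c['extrinsics'])
def rect(z,s=5,h=60):
    src=[];dst=[]
    for x,y in [(-h,-h),(-h,h),(h,h),(h,-h)]:
        p=np.linalg.inv(E)@np.array([493+x,-188.8+y,z,1]); src.append([c['cx']+c['fx']*p[0]/-p[2],c['cy']-c['fy']*p[1]/-p[2]]); dst.append([(y+h)*s,(x+h)*s])
    H=cv2.getPerspectiveTransform(np.float32(src),np.float32(dst)); return cv2.warpPerspective(c['pixels'],H,(2*h*s,2*h*s),flags=cv2.INTER_CUBIC)
a=rect(73); b=rect(134,8,25); d=rect(106,8,35)[...,::-1]
cv2.imwrite('pics/w2a.png',a[:600,:,::-1]); b=b[...,::-1]
b=cv2.convertScaleAbs(b,alpha=1.5)
out=np.zeros((560,400+400,3),np.uint8); out[:400,:400]=b; out[:,400:]=d[:, 80:480]; cv2.imwrite('pics/w2b.png',out)
E
```

```text
4.0917 [ 524.98041753 -194.76735407  170.52197024]
```

View pics/w2a.png

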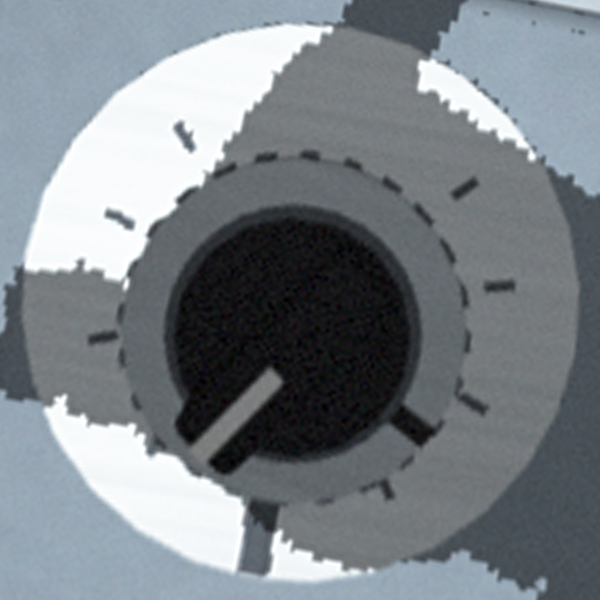

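View pics/w2b.png

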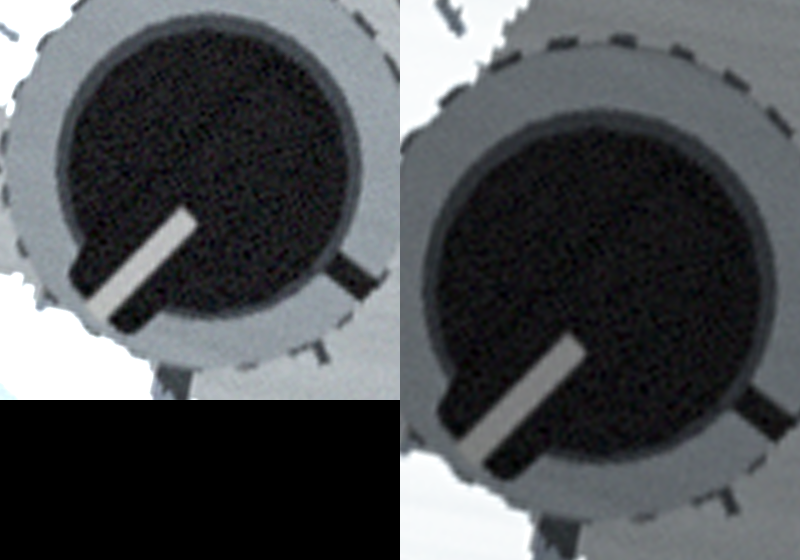

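```bash
python3 - <<'E'
from meas import *
def st(n): s=manip.sense(); print(n,round(s['t'],2),s['ee_pos'].round(1),s['ft_force'].round(1),s['moment'].round(2),round(s['finger_gap'],1),round(s['grasp_force'],1),s['joint_pos'][5].round(3))
C=[493.2,-188.6]
manip.command_gripper(45)
manip.line_to([*C,165],ori=down(2.368)); st('above')
print(manip.line_to([*C,116],velocity=80,force_limit=10)); st('down')
manip.command_gripper(8); st('grip')
A=-0.178
j=manip.sense()['joint_pos'].copy(); j0=j.copy()
q=manip.inverse_kinematics([*C,116],down(np.pi+A)); print(np.round(q-j,3))
for k in (0.33,0.67,1): manip.goto_joints(j0+(np.array(q)-j0)*k); st('turn')
manip.wait(.1); st('end'); print(R.from_quat(manip.sense()['ee_rot']).as_matrix()[:,0])
manip.command_gripper(45); st('open')
manip.line_to([525,-195,175],ori=down(np.pi-0.2)); st('up')
c=eyes.camera('wrist'); np.savez('w3.npz',**{k:np.array(v) for k,v in c.items()})
E=np.array(c['extrinsics'])
def rect(z,s=5,h=60):
    src=[];dst=[]
    for x,y in [(-h,-h),(-h,h),(h,h),(h,-h)]:
        p=np.linalg.inv(E)@np.array([493+x,-188.8+y,z,1]); src.append([c['cx']+c['fx']*p[0]/-p[2],c['cy']-c['fy']*p[1]/-p[2]]); dst.append([(y+h)*s,(x+h)*s])
    H=cv2.getPerspectiveTransform(np.float32(src),np.float32(dst)); return cv2.warpPerspective(c['pixels'],H,(2*h*s,2*h*s),flags=cv2.INTER_CUBIC)
out=np.zeros((600,800,3),np.uint8); out[:400,:400]=cv2.convertScaleAbs(rect(134,8,25)[...,::-1],alpha=1.5)
out[:,400:]=rect(73)[:,100:500,::-1]; cv2.imwrite('pics/w3.png',out)
E
```

```text
above 5.29 [ 493.5 -188.8  165.1] [-0.6 -0.2  0.9] [ 0.02 -0.02 -0.01] 44.9 0.0 -1.376
False
down 6.05 [ 493.5 -188.7  116.1] [ 0.1  1.  -0.1] [ 0.01 -0.   -0.  ] 45.4 0.0 -1.374
grip 6.45 [ 493.5 -188.9  116.7] [-1.6 -0.4  4.9] [-0.01  0.2  -0.02] 10.8 60.4 -1.374
[ 0.     0.001  0.     0.    -0.001 -0.596]
turn 6.76 [ 493.3 -189.1  116.7] [-2.1 -1.6  2.8] [-0.23  0.3   0.02] 10.3 60.3 -1.568
turn 7.07 [ 493.1 -189.4  116.7] [-3.3 -1.3  6.3] [-0.4   0.51  0.06] 10.9 60.6 -1.771
turn 7.38 [ 493.1 -189.7  116.7] [-3.8 -3.3  6.4] [-0.56  0.57  0.02] 10.6 60.8 -1.967
end 7.47 [ 493.1 -189.7  116.7] [-3.5 -4.3  6.7] [-0.57  0.59  0.08] 10.5 60.8 -1.967
[-9.83838070e-01  1.79060134e-01 -3.46268039e-04]
open 7.9 [ 493.2 -188.3  115.8] [-0.  -0.4  1. ] [-0.05 -0.02 -0.06] 45.0 0.0 -1.969
up 8.5 [ 524.2 -194.5  174.4] [-0.8  0.  -0.7] [ 0.02 -0.06 -0.02] 45.5 0.0 -1.926
```

View pics/w3.png

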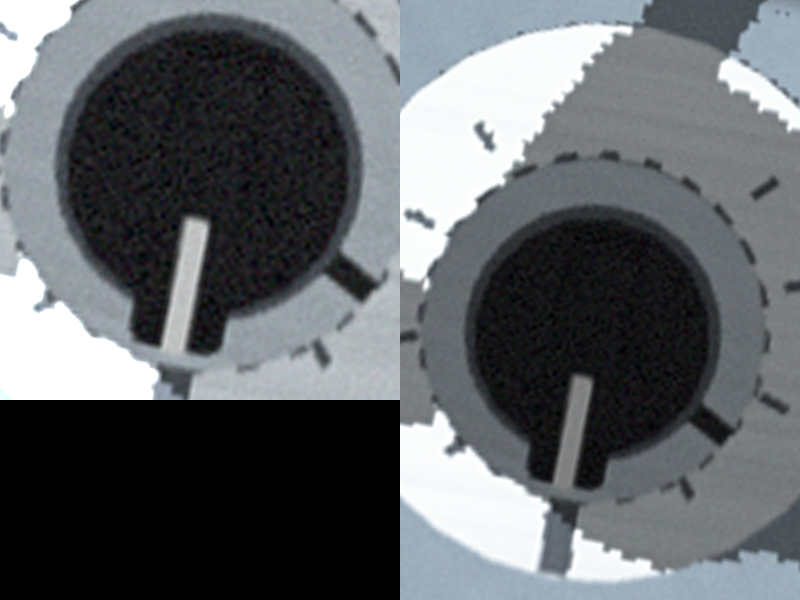

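```bash
cat > ring.py <<'E'
from meas import *
def st(n):
    s=manip.sense(); print(n,round(s['t'],2),s['ee_pos'].round(1),s['ft_force'].round(1),s['moment'].round(2),round(s['finger_gap'],1),round(s['grasp_force'],1),s['joint_pos'][5].round(3),s['joint_efforts'][5].round(2)); return s
E
python3 - <<'E'
from ring import *
C=[493.8,-189.6]; y0=np.pi-0.18
manip.line_to([*C,170],ori=down(y0)); manip.command_gripper(85); st('above')
hit=manip.line_to([*C,78],velocity=90,force_limit=8); s=st('down'); print(hit)
if not hit:
    manip.command_gripper(52); s=st('grip')
    if 56<s['finger_gap']<64:
        j0=s['joint_pos'].copy(); j0=np.array(manip.inverse_kinematics([*C,78],down(y0)))
        for d in [.3,.6,.9,.95,1.0,1.04,1.08,1.12,1.16,1.2]:
            j=j0.copy(); j[5]+=d; manip.goto_joints(j); s=st(f'{d}')
            if abs(s['moment'][2])>0.6 or np.linalg.norm(s['ft_force'])>60: break
E
```

```text
above 9.39 [ 494.1 -189.7  170. ] [-0.2  0.3  0.2] [0.01 0.03 0.03] 85.1 0.0 -1.969 0.0
down 10.57 [ 494.2 -189.9   78.5] [ 1.  -0.2  0.5] [-0.01  0.06  0.02] 85.0 0.0 -1.969 0.0
False
grip 10.93 [ 494.1 -190.    79. ] [-0.8 -0.6  5.4] [-0.03  0.23 -0.03] 58.3 63.5 -1.969 0.01
0.3 11.32 [ 494.1 -189.8   79. ] [-1.3 -0.4  5.6] [ 0.02  0.22 -0.14] 58.5 63.5 -1.668 -0.05
0.6 11.72 [ 494.2 -189.7   79. ] [-0.4  1.2  6.4] [ 0.05  0.15 -0.07] 58.6 63.5 -1.368 -0.05
0.9 12.11 [ 494.4 -189.6   79. ] [0.2 1.1 5.8] [ 0.11  0.19 -0.01] 58.5 63.5 -1.068 -0.05
0.95 12.36 [ 494.4 -189.6   79. ] [-0.3  1.3  6. ] [ 0.1   0.17 -0.07] 58.3 63.5 -1.018 -0.06
1.0 12.61 [ 494.4 -189.6   79. ] [0.2 2.  5.9] [ 0.15  0.14 -0.09] 58.3 63.5 -0.968 -0.06
1.04 12.86 [ 494.4 -189.6   79. ] [1.1 1.6 5.2] [ 0.15  0.22 -0.05] 58.5 63.5 -0.928 -0.06
1.08 13.11 [ 494.5 -189.6   79. ] [1.4 1.2 5.3] [0.21 0.16 0.05] 58.3 63.5 -0.889 0.03
1.12 13.36 [ 494.7 -190.3   79. ] [-0.8  0.5  6.2] [-0.14  0.1   1.05] 58.5 64.8 -0.852 1.08
```

```bash
python3 - <<'E'
from ring import *
manip.command_gripper(85); s=st('open')
manip.line_to([*s['ee_pos'][:2],172],velocity=120); manip.line_to([525,-195,175],ori=down(np.pi-0.2)); st('up')
c=eyes.camera('wrist'); np.savez('w4.npz',**{k:np.array(v) for k,v in c.items()})
E=np.array(c['extrinsics'])
def rect(z,s=5,h=60):
    src=[];dst=[]
    for x,y in [(-h,-h),(-h,h),(h,h),(h,-h)]:
        p=np.linalg.inv(E)@np.array([493+x,-188.8+y,z,1]); src.append([c['cx']+c['fx']*p[0]/-p[2],c['cy']-c['fy']*p[1]/-p[2]]); dst.append([(y+h)*s,(x+h)*s])
    H=cv2.getPerspectiveTransform(np.float32(src),np.float32(dst)); return cv2.warpPerspective(c['pixels'],H,(2*h*s,2*h*s),flags=cv2.INTER_CUBIC)
out=np.zeros((600,800,3),np.uint8); out[:400,:400]=cv2.convertScaleAbs(rect(134,8,25)[...,::-1],alpha=1.5)
out[:,400:]=rect(73)[:,100:500,::-1]; cv2.imwrite('pics/w4.png',out)
E
```

```text
open 13.75 [ 493.5 -189.5   77.8] [-0.2  0.5 -0.2] [ 0.04 -0.01  0.05] 85.3 0.0 -0.849 0.0
up 15.93 [ 524.7 -194.8  174.5] [0.4 0.9 0.3] [-0.   -0.    0.02] 85.3 0.0 -1.925 -0.0
```

View pics/w4.png

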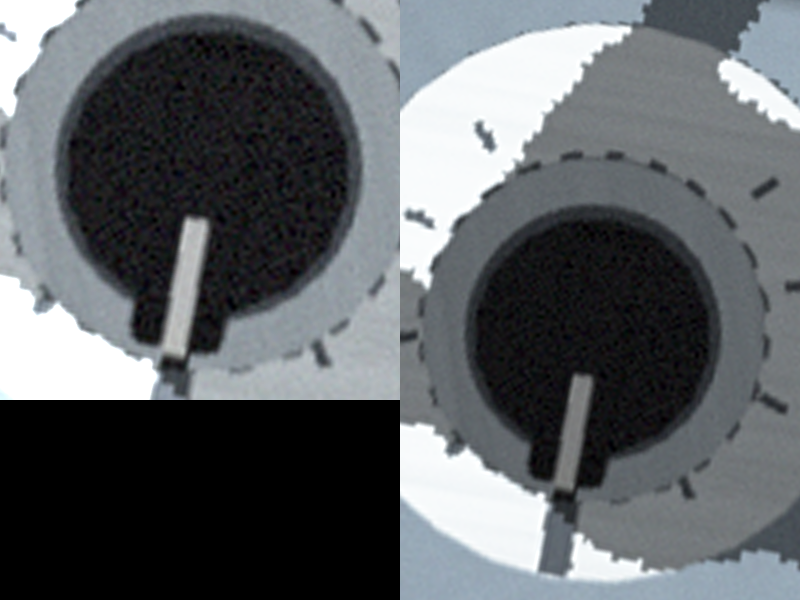

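The groove now sits under the pointer at about (565, 497), in line with the long mark at (556, 550). The pointer has not moved, so I'm handing the job in.

```bash
python3 -c "
from rig import workorder; print(workorder.close_job())"
```

```text
the job is handed in; nothing more can be done
None
```

I turned the gap knob's pointer to the long mark, tightened the lock ring clockwise to its hard stop, let go and handed the job in at about 16 s; the plain knob was not touched.

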